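# Set the pipe cradle's sliding leg to its length line and cam it tight

### The arm

A 6-joint arm with a two-finger parallel gripper is mounted at the origin on a cart in front of the work surface, level with it; the furniture and walls round the work are solid. World frame = base frame: x ahead of the robot, y to its left, z up, the work surface at z = 0. Lengths are in m, angles in rad, forces in N, time in s.
With the tool pointing down it reaches from about 0.35 to 0.775 m from the base axis. Payload 5.5 kg.
Tool frame: the origin (TCP) lies between the finger pads; the fingertips stand 22 mm ahead of it and the grasp point (between the pads) lies 3 mm ahead of it; z points along the fingers, y is the line along which they close (so a half turn about z gives the same grasp; the last joint's range is limited). The gripper opens to 85 mm and grips with 20 to 120 N. Pads are 22 mm wide; open, the fingers measure 114 mm over their backs; the gripper's body (76 mm by 85 mm) begins 54 mm behind the grasp point. The pads swing forward as they close: fully open they stand 13 mm farther back than shut.
Start: joints at [-1.44, 0.313, 0.046, 1.304, 0, 1.431], TCP at [0.154, -0.554, 0.253] pointing down, gripper open.
Joint ranges: [-2.76, 2.76], [-0.86, 1.69], [-1.03, 1.26], [-2.2, 2.34], [-1.47, 1.5], [-3.14, 3.14]. Speed limits (rad/s): [2.57, 2.57, 3.14, 3.14, 3.14, 3.14].

### API

Orientations are given as a unit quaternion [w, x, y, z].
In Python, from workcell import env gives the robot as it stands.
- The arm moves only by the shell command python3 nudge.py 'ROWS' [OPENING] [FORCE]. ROWS is a JSON list of rows, 1 to 8 of them, each an object with the fields trans (a list: dx, dy, dz in m), rot (a list: a rotation vector rx, ry, rz in rad); a field left out counts as zero; each row is the pose to reach, as a shift and turn from the pose commanded when the command began, along the tool's axes at that moment; what a row does not reach only later rows make up. A row lasts 1/8 s, in which the tool goes at most 0.0625 m and 0.188 rad, less where a joint would pass 70% of its speed; a pose out of reach is approached as far as the arm can. OPENING is the finger opening in m, set as the command begins (- or left out keeps the last). The fingers move at their own pace and stop on an object; FORCE is the grip in N (left out, the last holds). Time passes only in rows, so rows that do not move let the fingers close. It prints the time, the measured TCP pose, the force, the opening and the grip force at its end. Input that does not fit is refused with a message, and nothing moves.
- env.get_state(): the state, without advancing time (a new reading comes with each control period).
- env.read_camera(name): name is "scene" or "top" or "wrist"; returns a dict with "image" (400x640x3 uint8, red, green, blue), "K" (3x3 intrinsics, pixels), "R" (3x3) and "t" (3): a world point X has camera coordinates R X + t. Camera axes: x right, y down, z forward; pixel columns grow to the right and rows downward; lengths in m; the calibration is good to about 2 mm. A picture is of the moment at which its call begins. There is no depth.
- env.hand_in(): hands the job in; it is judged then, once.
The state is a dict: "clock": time; "joint_pos": joint angles; "qvel": joint speeds; "tau": joint torques, N m; "tcp_pos": TCP position; "orientation": TCP orientation; "wrist_force": force on the tool from outside, world axes, zero at the start; "ft_torque": the same for the moment, N m; "finger_gap": finger opening in m; "grip_force": force on a finger pad.
Only numpy, scipy, OpenCV 4.12 (cv2) and the standard library are available. Lean on these libraries where they do the work, as an engineer would, in place of code of your own. Each camera call takes 0.05 s, during which the arm holds its last target. There are 200 camera calls.

### The job

Set the pipe cradle on the bench to length: lift the loose spatter cover off the graduated bar and stand it on the bench clear of the cradle, then slide the leg towards the cradle's head until its pointer tip is on the white line drawn round the bar. Holding the leg there between the fingers, squeeze its cam lever fully shut against it, and finish still gripping the leg and the shut lever. Do not clamp the leg away from the line, and leave the square tube, the bolt and the steel plate behind it where they are.

Things in the scene. Friction and masses are not known exactly. Their poses are not given: they have to be found in the camera images.
- cradle: Fixed pipe cradle. Origin on the bench under its middle, z up; the square dark steel bar (20 x 20 mm, engraved scale) runs level along its y axis to y = +155 mm, bar axis at z = 60, top face z = 70 mm. The head, a grey block with bolted foot (110 mm wide in x) and a V rest on top, stands at y = -160 to -104 mm, up to z = 115 mm; clear beside and under the bar.
- length_line: White line 2.6 mm wide drawn round the bar at the wanted length; fixed. Origin on the bar's top face, mid-line; axes as the cradle's. It lies at y = -75 to -35 mm in the cradle's frame, hidden under the spatter cover at the start.
- spatter_cover: Loose sheet-steel cover, an upside-down U channel 100 mm long (its y, along the bar), 31 mm wide, 28 mm high, about 160 g. Sits over the bar between head and leg, its 2.5 mm top plate on the bar's top face, 2.7 mm play each side; it blocks the leg's way. Lift it straight up. Origin under its middle, level with its lower edges (44.5 mm above the bench on the bar, 0 when stood on the bench).
- cover_handle (a point): Middle of the cover's bow handle: a 9 mm round bar along the cover's y, 40 mm long, 52 mm above the cover's underside, 19 mm of air below it. Grasp across it (fingers closing along x).
- leg_slide (a joint): Travel of the sliding leg, m: 0 at the bar's outer end (where it starts), growing towards the head (cradle -y), at most 0.16. In the cradle's frame the sleeve's middle is at y = 0.110 - value, the pointer tip at y = 0.068 - value. Slides easily (1 N) while the lever is open; shut, the lever clamps it against about 15 N. Pushing the lever alone makes the leg run along the bar.
- sliding_leg: Aluminium sleeve of the leg, round the bar: 60 mm long in y, 28 mm wide in x, z = 43 to 77 mm. Origin on the bench under its middle, axes as the cradle's. Back (+x) side: a finger notch, its flat floor at x = +14 mm, between shoulders at y = -19 and +7 mm that stand 7.5 mm proud. On its outer end (y = +20 to +30) a V rest, 47 mm wide in x, top z = 115 mm, and below it a foot down to the bench.
- pointer_tip (a point): Tip of the small steel tongue at the leg's head end, 42 mm from the sleeve's middle towards the head, just above the bar's top face. It goes on the white line.
- grip_flat (a point): Middle of the floor of the finger notch on the back of the sleeve (notch 26 mm wide along the bar), 60 mm above the bench, 6 mm from the sleeve's middle towards the head: one finger belongs here, the other faces it across the leg, outside the lever.
- cam_lever (a joint): Lever angle, rad: 0 fully shut along the sleeve's -x side, 0.72 wide open; starts at 0.53 to 0.64. Upright pin at x = -24.5, y = +21 mm in the leg's frame; the 44 mm lever points from it towards the head and its tip swings out to -x as it opens. Stays where left (about 2 N at the tip moves it). Its cam starts to nip the bar below about 0.5; about 12 N at the tip shuts it, and it then stays shut.
- lever_handle: Dark steel lever, 6.5 mm thick, 19 mm high, 60 mm above the bench; origin on the pin. Leg and lever measure 47 mm across when shut and about 70 mm at grip_flat with the lever at 0.6. Only the lever's side moves as it shuts, the leg never gives sideways: for two fingers that close evenly, shift the hand towards the cradle's +x by half the closing distance.
- square_bar: Bystander: black square steel tube offcut, 150 x 25 x 25 mm, lying behind the cradle.
- bolt: Bystander: large steel bolt standing on its head, 27 mm across, 55 mm high.
- coupon3: Bystander: flat steel plate, 35 x 80 x 5 mm, lying on the bench.
- torch_positioner: Fixed obstacle to the right of the cradle: a welding torch on a jointed arm and a thin upright post, in the space x = 0.37 to 0.60, y = -0.22 to 0.0 m of the bench, up to 0.34 m high. Swing over it or round it.

How it is judged:
On the way, in this order (a step that is already met when the one before it is completed fails the run):
1. the cover has been taken off the bar and stands or lies still on the bench, clear of the bar, let go (height (world z) of cover_handle below 0.058 m and (x of spatter_cover in the frame of cradle below -0.05 m or x of spatter_cover in the frame of cradle above 0.05 m or y of spatter_cover in the frame of cradle below -0.2 m or y of spatter_cover in the frame of cradle above 0.2 m) and linear speed of spatter_cover below 0.02 m/s and contact force between the fingers and spatter_cover below 0.1 N), for 0.2 s.
2. the leg's pointer is on the white line (within 5 mm) with the lever still open (above 0.3) (y of pointer_tip in the frame of length_line between -0.005 and 0.005 m and value of joint cam_lever above 0.3 rad), for 0.1 s.
3. the lever is shut (below 0.06) on the line with the fingers gripping leg and lever (value of joint cam_lever below 0.06 rad and y of pointer_tip in the frame of length_line between -0.005 and 0.005 m and contact force between the fingers and sliding_leg above 2 N and contact force between the fingers and lever_handle above 2 N), for 0.2 s.
At the end, for the whole second after the job is handed in: The cover is still on the bench, its middle 50 mm or more to the side of the bar's axis (or beyond the cradle's ends); the pointer tip is within 5 mm of the line along the bar; the lever is under 0.06 rad; the fingers still press both leg and lever with over 2 N (all of step 3 and height (world z) of cover_handle below 0.058 m and (x of spatter_cover in the frame of cradle below -0.05 m or x of spatter_cover in the frame of cradle above 0.05 m or y of spatter_cover in the frame of cradle below -0.2 m or y of spatter_cover in the frame of cradle above 0.2 m) and height (world z) of spatter_cover above -0.02 m and linear speed of spatter_cover below 0.02 m/s); the arm keeps its last pose, push and grip.
It fails at once if the lever is clamped (below 0.25) while the pointer is more than 8 mm from the line (value of joint cam_lever below 0.25 rad and (y of pointer_tip in the frame of length_line above 0.008 m or y of pointer_tip in the frame of length_line below -0.008 m)).
It fails at once if the tube, the bolt or the plate is moved by more than 30 mm (distance of any of square_bar, bolt, coupon3 from where it was at the start of the episode above 0.03 m).
It also fails if it takes over 61 s, if anything falls off the work surface, if the arm or the gripper's body presses on something with over 40 N, if the wrist force passes 120 N, or if a joint passes its speed limit or range.

## Working session

There is one attempt and no reset: what is moved stays moved. The work goes in short steps, Python scripts to look and compute and a shell command to move; the robot and the scene stay as the last step left them, time stands still between calls to the robot, and variables do not carry over. Pictures are saved under pics/ and viewed, at most 10 in all, crops included, and the job is handed in when it is done.

```bash
ls; mkdir -p pics; cat > h.py <<'E'
import numpy as np, cv2, json
from scipy.spatial.transform import Rotation as Ro
def shot(env,name,fn):
    c=env.read_camera(name); cv2.imwrite(f'pics/{fn}.png',cv2.cvtColor(c['image'],cv2.COLOR_RGB2BGR))
    np.savez(f'pics/{fn}.npz',K=c['K'],R=c['R'],t=c['t']); return c
def P(fn):
    d=np.load(f'pics/{fn}.npz'); return d['K'],d['R'],d['t']
def ray(fn,uv):
    K,R,t=P(fn); o=-R.T@t; v=R.T@np.linalg.solve(K,[uv[0],uv[1],1.]); return o,v
def atz(fn,uv,z):
    o,v=ray(fn,uv); return o+v*(z-o[2])/v[2]
def tri(*obs):
    A=np.zeros((3,3));b=np.zeros(3)
    for fn,uv in obs:
        o,v=ray(fn,uv); v=v/np.linalg.norm(v); M=np.eye(3)-np.outer(v,v);A+=M;b+=M@o
    X=np.linalg.solve(A,b); return X,[np.round(proj(fn,X)-uv,1) for fn,uv in obs]
def proj(fn,X):
    K,R,t=P(fn); p=K@(R@np.asarray(X)+t); return p[:2]/p[2]
def crop(fn,out,x0,y0,w,h,s):
    im=cv2.imread(f'pics/{fn}.png')[y0:y0+h,x0:x0+w]; cv2.imwrite(f'pics/{out}.png',cv2.resize(im,None,fx=s,fy=s,interpolation=cv2.INTER_CUBIC))
def tool(env,goal):
    s=env.get_state(); R=Ro.from_quat(np.array(s['orientation'])[[1,2,3,0]]); return R.inv().apply(np.array(goal)-s['tcp_pos'])
E
python3 - <<'E'
from h import *
from workcell import env
a=shot(env,'scene','s0')['image'];b=shot(env,'top','t0')['image']
cv2.imwrite('pics/st.png',np.vstack([a,b])[:,:,::-1][:, :])
im=cv2.imread('pics/st.png');print(im.shape)
for f in('s0','t0'):
    K,R,t=P(f);print(f,-R.T@t,R[2],K[0,0])
s=env.get_state();print(s['tcp_pos'],s['orientation'],Ro.from_quat(np.array(s['orientation'])[[1,2,3,0]]).as_matrix())
E
```

```text
nudge.py
pics
workcell.py
(800, 640, 3)
s0 [-0.24524507  0.54490792  0.57242555] [ 0.81785021 -0.35897406 -0.44973176] 449.78052598339406
t0 [0.53609727 0.17947947 1.03296851] [ 0.06091275 -0.01217336 -0.99806886] 417.48014687212174
[ 0.15374787 -0.55363137  0.25248802] [-8.22688844e-04  9.90848003e-01  1.34979845e-01  1.15139661e-05] [[ 9.63560883e-01  2.67489038e-01 -1.99275644e-04]
 [ 2.67489000e-01 -9.63559529e-01  1.63342750e-03]
 [ 2.44910006e-04 -1.62721089e-03 -9.99998646e-01]]
```

View pics/s0.png

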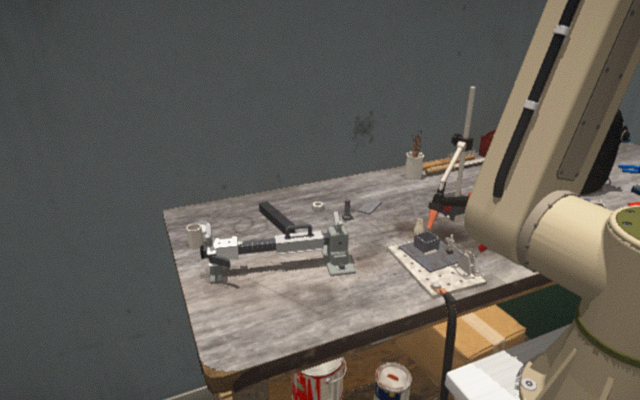

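View pics/t0.png

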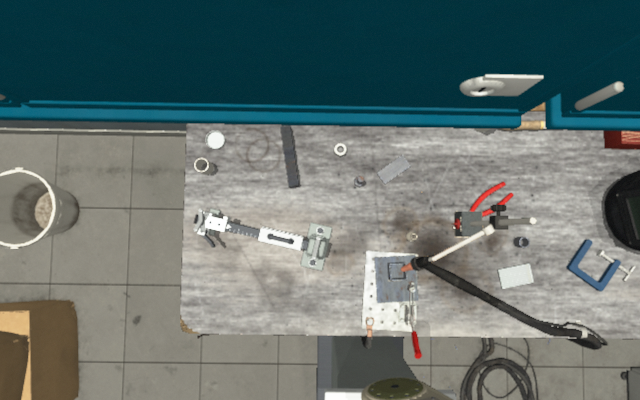

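The cradle is at top px (200–330, 210–265), with its head on the right. The cover's handle is near (283,238) and the lever near (212,240), on the robot's side. I'll enlarge both views.

```bash
python3 - <<'E'
from h import *
crop('t0','tc',185,200,160,75,5); crop('s0','sc',185,195,180,95,4)
E
```

```text
(no output)
```

View pics/tc.png

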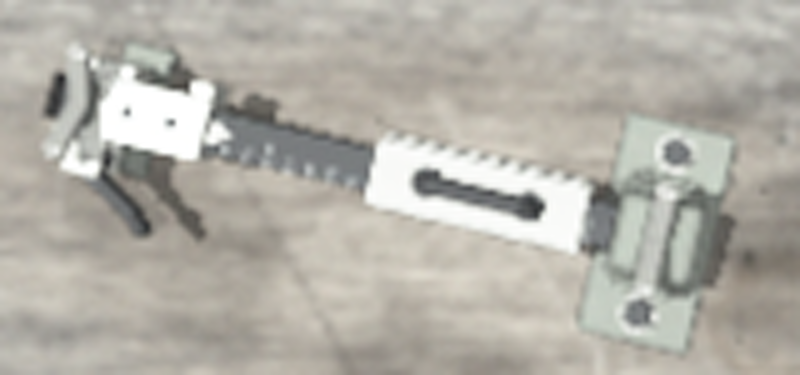

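View pics/sc.png

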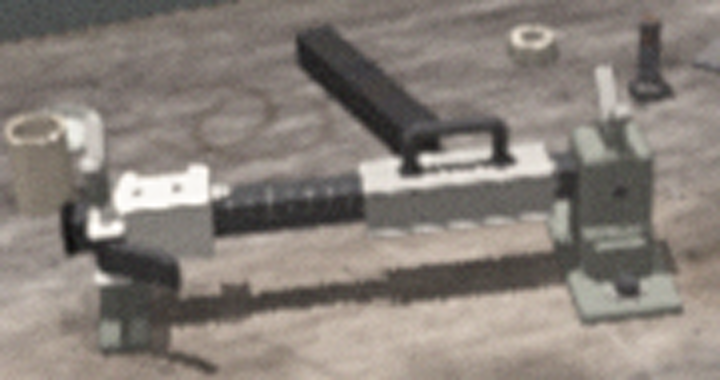

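The top crop shows the handle's ends at (428,182) and (533,206), the pointer tip at (230,134), and the cover's top corners at about (365,201), (383,132), (596,185) and (582,252). In the scene crop the handle's top middle is at (456,127) and the tip at (228,191).

```bash
python3 - <<'E'
from h import *
from workcell import env
T=lambda u,v:('t0',np.array([(u+.5)/5-.5+185,(v+.5)/5-.5+200]))
S=lambda u,v:('s0',np.array([(u+.5)/4-.5+185,(v+.5)/4-.5+195]))
print('handle',tri(T(480,194),S(457,127)))
print('tip',tri(T(230,134),S(228,191)))
print('coverNL',tri(T(365,201),S(362,172+0)))
print('coverFR',tri(T(596,185),S(547,146)))
for n,uv,z in [('h1',(428,182),.0965),('h2',(533,206),.0965),('tip',(230,134),.071),('NL',(365,201),.0725),('FL',(383,132),.0725),('FR',(596,185),.0725),('NR',(582,252),.0725),('leverend',(141,229),.065),('pin',(85,165),.065),('bolt1',(677,152),.012),('bolt2',(639,312),.012)]:
    print(n,np.round(atz(*T(*uv),z),4))
E
```

```text
handle (array([0.51977119, 0.26439273, 0.09707149]), [array([-0.3, -0.1]), array([0.4, 0. ])])
tip (array([0.54516187, 0.38169911, 0.07307321]), [array([-0.4, -0.1]), array([0.5, 0.1])])
coverNL (array([0.51584695, 0.31781205, 0.08509652]), [array([-0.5, -0.2]), array([0.6, 0.1])])
coverFR (array([0.52375837, 0.21263495, 0.07080691]), [array([0.1, 0.1]), array([-0.1, -0. ])])
h1 [0.5245 0.2871 0.0965]
h2 [0.5145 0.24   0.0965]
tip [0.5449 0.3812 0.071 ]
NL [0.5151 0.3184 0.0725]
FL [0.5468 0.3109 0.0725]
FR [0.5239 0.2129 0.0725]
NR [0.4932 0.2187 0.0725]
leverend [0.5007 0.4221 0.065 ]
pin [0.5297 0.4487 0.065 ]
bolt1 [0.5398 0.1757 0.012 ]
bolt2 [0.4619 0.193  0.012 ]
```

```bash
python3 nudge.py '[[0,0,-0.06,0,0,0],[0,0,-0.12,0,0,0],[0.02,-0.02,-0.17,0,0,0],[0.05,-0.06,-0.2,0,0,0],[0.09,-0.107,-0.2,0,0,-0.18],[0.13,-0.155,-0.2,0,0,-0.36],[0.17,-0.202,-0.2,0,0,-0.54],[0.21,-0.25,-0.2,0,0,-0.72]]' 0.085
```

```text
refused: ROWS must be a list of objects, one for each row. Nothing was moved.
```

Wrong form. The message asks for a list of objects, one for each row, so I'll send the same numbers that way.

```bash
python3 nudge.py '[{"trans":[0,0,-0.06]},{"trans":[0,0,-0.12]},{"trans":[0.02,-0.02,-0.17]},{"trans":[0.05,-0.06,-0.2]},{"trans":[0.09,-0.107,-0.2],"rot":[0,0,-0.18]},{"trans":[0.13,-0.155,-0.2],"rot":[0,0,-0.36]},{"trans":[0.17,-0.202,-0.2],"rot":[0,0,-0.54]},{"trans":[0.21,-0.25,-0.2],"rot":[0,0,-0.72]}]' 0.085
python3 - <<'E'
from h import *
from workcell import env
for g in ([.36,-.1,.45],[.5198,.2645,.3]): print(tool(env,g))
print(env.get_state()['joint_pos'])
E
```

```text
clock: 1.1
tcp_pos: [0.2896, -0.2551, 0.453]
orientation: [-0.0, 0.879, 0.478, 0.0]
wrist_force: [0.7, 0.5, 0.8]
finger_gap: 0.085
grip_force: 0.0
[ 0.1684621  -0.02525245  0.00303787]
[ 0.56121906 -0.08933682  0.15314267]
[-9.31165355e-01 -3.42906621e-02  1.26132012e-01  1.73133164e+00
  2.38928667e-04  1.21453641e+00]
```

```bash
python3 nudge.py '[{"trans":[0.06,-0.009,0],"rot":[0,0,-0.1]},{"trans":[0.12,-0.018,0],"rot":[0,0,-0.2]},{"trans":[0.175,-0.027,0],"rot":[0,0,-0.3]},{"trans":[0.235,-0.036,0],"rot":[0,0,-0.363]},{"trans":[0.293,-0.046,0.02],"rot":[0,0,-0.363]},{"trans":[0.35,-0.056,0.04],"rot":[0,0,-0.363]},{"trans":[0.405,-0.064,0.06],"rot":[0,0,-0.363]},{"trans":[0.458,-0.073,0.09],"rot":[0,0,-0.363]}]'
python3 - <<'E'
from h import *
from workcell import env
s=env.get_state();print(tool(env,[.5198,.2645,.22]),s['joint_pos'],Ro.from_quat(np.array(s['orientation'])[[1,2,3,0]]).as_matrix())
E
```

```text
clock: 2.1
tcp_pos: [0.4799, 0.1682, 0.3628]
orientation: [0.0, 0.779, 0.627, 0.0]
wrist_force: [0.9, -0.1, 1.5]
finger_gap: 0.0849
grip_force: 0.0
[0.102619   0.01808507 0.14282743] [ 1.79209027e-01  1.74739771e-01  1.31083755e-01  1.52587452e+00
 -2.73148911e-04  1.96639597e+00] [[ 2.14705837e-01  9.76677904e-01  1.29420414e-03]
 [ 9.76678733e-01 -2.14705962e-01 -4.31462952e-05]
 [ 2.35733312e-04  1.27328542e-03 -9.99999162e-01]]
```

```bash
python3 nudge.py '[{"trans":[0.04,0.006,0.045]},{"trans":[0.075,0.013,0.09]},{"trans":[0.102,0.018,0.142]},{"trans":[0.102,0.018,0.142]},{"trans":[0.102,0.018,0.142]}]'
python3 - <<'E'
from h import *
from workcell import env
shot(env,'wrist','w0')
K,R,t=P('w0');print(-R.T@t,R[2])
crop('w0','w0c',0,0,640,400,1.25)
E
```

```text
clock: 2.72
tcp_pos: [0.5187, 0.2615, 0.2219]
orientation: [0.0, 0.78, 0.626, -0.0]
wrist_force: [0.2, 0.2, 0.4]
finger_gap: 0.0854
grip_force: 0.0
[0.53690884 0.34063243 0.34248717] [-0.06778641 -0.3067978  -0.94935774]
```

View pics/w0c.png

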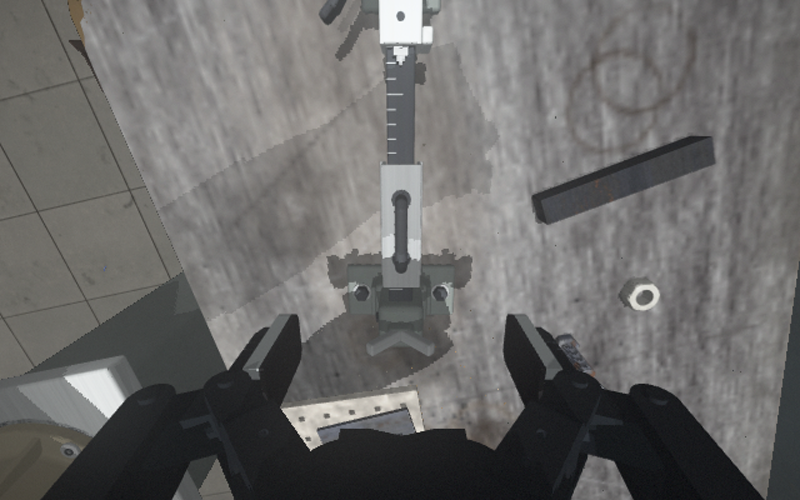

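The wrist view, enlarged 1.25×, shows the handle's ends at (401,198) and (401,265), the pointer tip at (400,62) and the bar centred on column 401.

```bash
python3 - <<'E'
from h import *
from workcell import env
T=lambda u,v:('t0',np.array([(u+.5)/5-.5+185,(v+.5)/5-.5+200]))
W=lambda u,v:('w0',np.array([(u+.5)/1.25-.5,(v+.5)/1.25-.5]))
a=atz(*W(401,198),.0965);b=atz(*W(401,265),.0965);print(a,b,(a+b)/2,np.arctan2(*(a-b)[:2]))
print(tri(W(401,198),T(428,182)),tri(W(401,265),T(533,206)))
print(atz(*W(400,62),.071),tri(W(400,62),T(230,134)))
print(tool(env,[.519,.2640,.0965]))
E
```

```text
[0.52633388 0.29625171 0.0965    ] [0.5155547  0.24753196 0.0965    ] [0.52094429 0.27189183 0.0965    ] 0.21774106598452403
(array([0.52454426, 0.29062471, 0.06507056]), [array([-0.4,  0.1]), array([ 0. , -0.2])]) (array([0.51407209, 0.2410918 , 0.07948216]), [array([-0.,  0.]), array([ 0., -0.])])
[0.54483382 0.3833907  0.071     ] (array([0.54555541, 0.38900471, 0.03448603]), [array([-0.3,  0.2]), array([-0.1, -0.1])])
[ 0.00227092 -0.00113211  0.12654718]
```

```bash
python3 nudge.py '[{"trans":[0.004,0,0.04]},{"trans":[0.004,0,0.08]},{"trans":[0.004,0,0.105]},{"trans":[0.004,0,0.12]},{"trans":[0.004,0,0.12]}]' && python3 nudge.py '[{},{},{},{},{},{}]' 0 40
```

```text
clock: 3.4
tcp_pos: [0.52, 0.2652, 0.1019]
orientation: [0.0, 0.78, 0.626, 0.0]
wrist_force: [0.0, 0.8, 0.6]
finger_gap: 0.0847
grip_force: 0.0
clock: 4.15
tcp_pos: [0.5196, 0.2658, 0.1015]
orientation: [0.0, 0.779, 0.626, 0.0]
wrist_force: [-0.7, 0.7, 2.8]
finger_gap: 0.0072
grip_force: 39.0
```

```bash
python3 nudge.py '[{"trans":[0,0,-0.02]},{"trans":[0,0,-0.05]},{"trans":[0,0,-0.07]},{"trans":[0,-0.04,-0.07]},{"trans":[0,-0.09,-0.07]},{"trans":[0,-0.13,-0.06]},{"trans":[0,-0.135,-0.02]},{"trans":[0,-0.135,0.02]}]' && python3 nudge.py '[{"trans":[0,0,0.008]},{"trans":[0,0,0.016]},{"trans":[0,0,0.021]},{"trans":[0,0,0.0235]},{"trans":[0,0,0.0245]},{"trans":[0,0,0.0245]}]'
```

```text
clock: 5.15
tcp_pos: [0.3872, 0.2952, 0.0806]
orientation: [0.0, 0.779, 0.627, 0.001]
wrist_force: [0.0, 0.1, -1.5]
finger_gap: 0.0072
grip_force: 39.3
clock: 5.9
tcp_pos: [0.3882, 0.295, 0.0573]
orientation: [0.0, 0.78, 0.626, 0.0]
wrist_force: [-0.1, -0.1, 1.0]
finger_gap: 0.0073
grip_force: 39.5
```

```bash
python3 nudge.py '[{},{},{},{},{"trans":[0,0,-0.03]},{"trans":[0,0,-0.08]},{"trans":[0,0,-0.14]},{"trans":[0,0,-0.18]}]' 0.085
python3 nudge.py '[{"trans":[0.05,0.02,0]},{"trans":[0.1,0.04,0]},{"trans":[0.1,0.04,0]},{"trans":[0.1,0.04,0]}]'
python3 - <<'E'
from h import *
from workcell import env
shot(env,'wrist','w1');shot(env,'top','t1');shot(env,'scene','s1')
a=cv2.imread('pics/w1.png');b=cv2.imread('pics/t1.png')[195:285,180:340]
b=cv2.resize(b,(356,200),interpolation=cv2.INTER_CUBIC)
c=cv2.imread('pics/s1.png')[190:290,180:358];c=cv2.resize(c,(356,200),interpolation=cv2.INTER_CUBIC)
# composite: wrist full + top/scene crops
o=np.zeros((600,712,3),np.uint8);o[:400,:640]=a;o[400:,:356]=b;o[400:,356:]=c
cv2.imwrite('pics/c1.png',o)
E
```

```text
clock: 6.9
tcp_pos: [0.3883, 0.2951, 0.2396]
orientation: [0.0, 0.78, 0.626, 0.001]
wrist_force: [0.4, 0.1, -0.8]
finger_gap: 0.0851
grip_force: 0.0
clock: 7.4
tcp_pos: [0.4477, 0.3834, 0.236]
orientation: [-0.0, 0.779, 0.626, -0.001]
wrist_force: [-0.3, -0.3, -0.0]
finger_gap: 0.0852
grip_force: 0.0
```

View pics/c1.png

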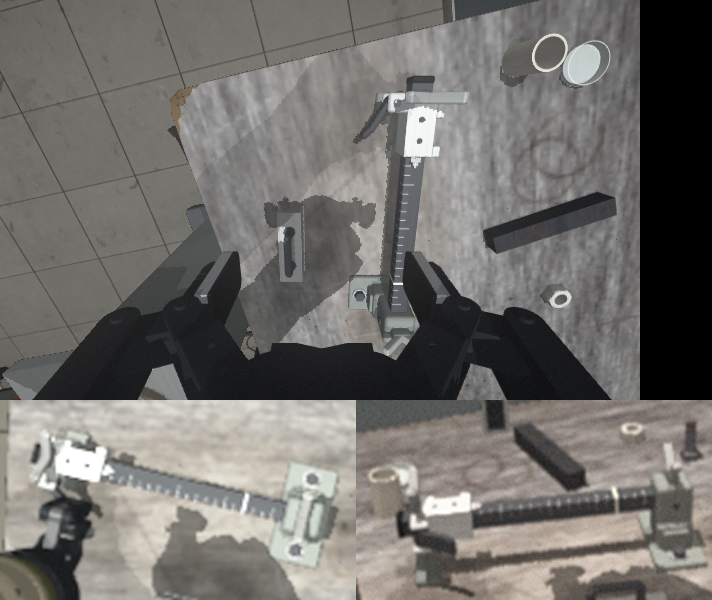

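The cover stands at wrist (291,255), clear of the bar. The white line is at wrist px (398,285) and the pointer tip at (416,163). In the lower-left top crop the line is at (246,103), scale 2.225, and in the scene crop (lower right) it is at (616,499).

```bash
python3 - <<'E'
from h import *
from workcell import env
psi=.217;yc=np.array([np.sin(psi),np.cos(psi),0]);xc=np.array([np.cos(psi),-np.sin(psi),0])
def loc(fn,u,v,w,h,sc,out):pass
# refine white line: brightest along the bar's mid-line
for fn,org in(('w1',0),('t1',0),('s1',0)):
    im=cv2.imread(f'pics/{fn}.png',0).astype(np.float32)
    best=[]
    O=np.array([.5303,.3143,.07])
    for off in (-.005,0,.005):
        ys=np.arange(-.1,.075,.0005);pr=np.array([proj(fn,O+yc*y+xc*off) for y in ys],np.float32)
        val=cv2.remap(im,pr[:,0].copy(),pr[:,1].copy(),cv2.INTER_LINEAR).ravel()
        m=(ys>-.085)&(ys<-.02);i=np.where(m)[0][val[m].argmax()];w=np.clip(val[i-12:i+13]-np.median(val[m])-15,0,None)
        y=(w*ys[i-12:i+13]).sum()/w.sum()
        # pointer: first long bright jump
        j=np.where((val>150)&(ys>.03))[0][0]
        best.append((round(y,4),float(val[i]),round(ys[j],4)))
    print(fn,best)
for uv in((398,285),(416,163)): X=atz('w1',uv,.0705);print(X,(X-O)@yc,(X-O)@xc)
for fn,uv in(('t0',(185+230/5,200+134/5)),('t1',(180+246/2.225,195+103/2.225)),('s1',(180+(616-356)/2,190+(499-400)/2))):X=atz(fn,uv,.0705);print(fn,X,(X-O)@yc,(X-O)@xc)
print(tri(('w1',np.array([398,285.])),('t1',np.array([180+246/2.225,195+103/2.225])),('s1',np.array([310.,239.5]))))
E
```

```text
w1 [(np.float64(-0.0705), 246.138671875, np.float64(0.03)), (np.float64(-0.0724), 178.30078125, np.float64(0.0495)), (np.float64(-0.0204), 98.22265625, np.float64(0.0745))]
t1 [(np.float64(-0.0713), 251.388671875, np.float64(0.03)), (np.float64(-0.0709), 244.0625, np.float64(0.049)), (np.float64(-0.0713), 248.5556640625, np.float64(0.073))]Traceback (most recent call last):
  File "<stdin>", line 16, in <module>
IndexError: index 0 is out of bounds for axis 0 with size 0
```

```bash
python3 - <<'E'
from h import *
psi=.217;yc=np.array([np.sin(psi),np.cos(psi),0]);xc=np.array([np.cos(psi),-np.sin(psi),0]);O=np.array([.5303,.3143,.07])
for fn,uv in(('w1',(398,285)),('w1',(416,163)),('w0',(320,49.5)),('t0',(185+230/5,200+134/5)),('t1',(180+246/2.225,195+103/2.225)),('s1',(310,239.5)),('s0',(185+57,195+47.8))):X=atz(fn,np.array(uv),.0705);print(fn,X,(X-O)@yc,(X-O)@xc)
# enlarged crops of tip in w1 & t1
a=cv2.resize(cv2.imread('pics/w1.png')[140:300,380:440],None,fx=3.5,fy=3.5,interpolation=cv2.INTER_CUBIC)
b=cv2.resize(cv2.imread('pics/t1.png')[205:255,190:310],None,fx=4.5,fy=4.5,interpolation=cv2.INTER_CUBIC)
o=np.zeros((560,210+540,3),np.uint8);o[:,:210]=a;o[:225,210:]=b;cv2.imwrite('pics/c2.png',o)
E
```

```text
w1 [0.50969215 0.24464737 0.0705    ] -0.07245601184347117 -0.0051282664546189695
w1 [0.54676002 0.38528428 0.0705    ] 0.07286339234240587 0.000791011269300236
w0 [0.54493214 0.38345101 0.0705    ] 0.07067957297519564 -0.0005992969217057234
t0 [0.54397892 0.38037273 0.0705    ] 0.06746825490920277 -0.0008674064599771361
t1 [0.51271293 0.24311526 0.0705    ] -0.0733018085215419 -0.0018484710297796258
s1 [0.50250816 0.24759545 0.0705    ] -0.07112378581485918 -0.012778510098884982
s0 [0.54791112 0.38139238 0.0705    ] 0.06931060649127815 0.002753043128944632
```

View pics/c2.png

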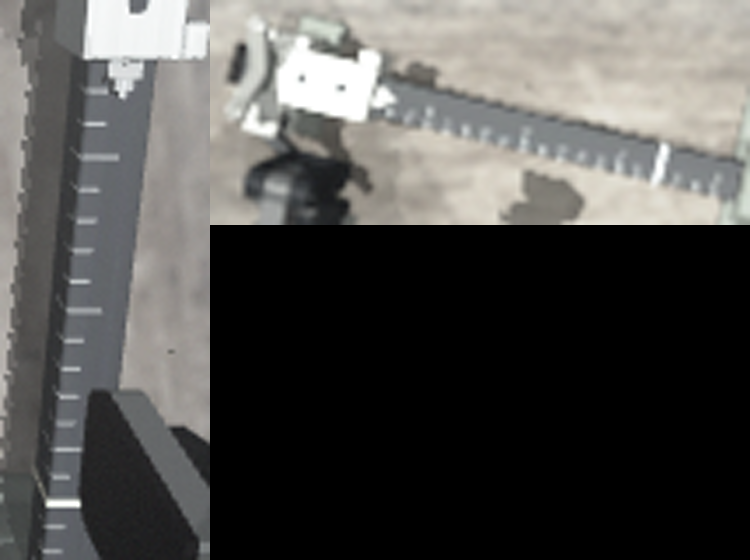

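```bash
python3 nudge.py '[{"trans":[0.03,0.04,0.02]},{"trans":[0.054,0.076,0.036]},{"trans":[0.054,0.076,0.036]},{"trans":[0.054,0.076,0.036]},{"trans":[0.054,0.076,0.036]}]'
python3 - <<'E'
from h import *
from workcell import env
psi=.217;yc=np.array([np.sin(psi),np.cos(psi),0]);xc=np.array([np.cos(psi),-np.sin(psi),0]);O=np.array([.5303,.3143,.07])
for fn,uv in(('w1',(415.1,167.7)),('w1',(397.7,283.7)),('t1',(231,226.7)),('t1',(290.1,241.3))):X=atz(fn,np.array(uv),.0705);print(fn,(X-O)@yc,(X-O)@xc)
s=env.get_state();d=s['tcp_pos']-O;print('tcp',d@xc,d@yc,d[2]+.07,env.get_state()['joint_pos'])
shot(env,'wrist','w2')
f=lambda x,y,z:np.round(proj('w2',O+xc*x+yc*y+np.array([0,0,z-.07])))
print(f(0,.068,.0705),f(.014,.104,.077),f(.0215,.091,.077),f(.0215,.117,.077),f(-.0245,.131,.07),f(-.05,.095,.07))
crop('w2','w2c',200,100,240,180,3.3)
E
```

```text
clock: 8.18
tcp_pos: [0.5335, 0.4199, 0.2024]
orientation: [0.0, 0.779, 0.626, 0.001]
wrist_force: [-0.6, -1.1, 0.4]
finger_gap: 0.0851
grip_force: 0.0
w1 0.06800468026019434 0.000382480443403883
w1 -0.0706662053302643 -0.005632231031443396
t1 0.06752381919825506 -0.0006448558917411085
t1 -0.07227499853754601 -0.0021083407168075966
tcp -0.01963397979446005 0.10380316196836276 0.2023725879482274 [ 5.48717617e-01  5.35215885e-01  2.59159187e-01  1.29336773e+00
 -1.64058110e-05  2.33639849e+00]
[341. 230.] [358. 197.] [365. 211.] [367. 183.] [315. 166.] [288. 204.]
```

View pics/w2c.png

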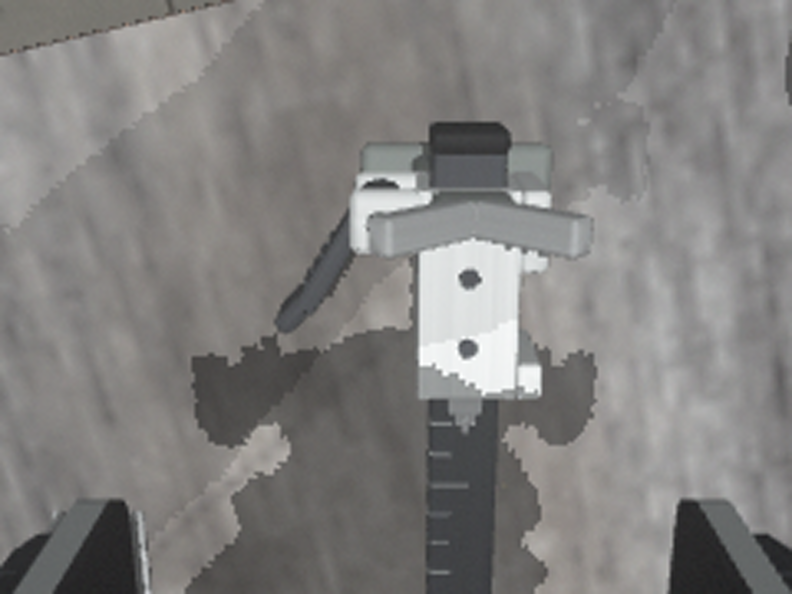

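Prediction and picture agree within about 1 px: tip at (341,230), notch edges at (364,211) and (366,182), lever tip at (285,198). I'll descend now.

```bash
python3 nudge.py '[{"trans":[0,0.0005,0.04]},{"trans":[0,0.0005,0.08]},{"trans":[0,0.0005,0.095]},{"trans":[0,0.0005,0.107]},{"trans":[0,0.0005,0.117]},{"trans":[0,0.0005,0.126]},{"trans":[0,0.0005,0.133]},{"trans":[0,0.0005,0.133]}]'
python3 - <<'E'
from h import *
from workcell import env
psi=.217;yc=np.array([np.sin(psi),np.cos(psi),0]);xc=np.array([np.cos(psi),-np.sin(psi),0]);O=np.array([.5303,.3143,.07])
s=env.get_state();d=s['tcp_pos']-O;print('tcp',d@xc,d@yc,d[2]+.07,s['wrist_force'])
E
```

```text
clock: 9.22
tcp_pos: [0.5344, 0.4199, 0.0672]
orientation: [-0.0, 0.78, 0.626, -0.001]
wrist_force: [0.6, -0.6, -0.0]
finger_gap: 0.0849
grip_force: 0.0
tcp -0.01870017231231253 0.1040035376345786 0.06716511064105012 [ 0.60606083 -0.60248561 -0.02755721]
```

```bash
python3 nudge.py '[{"trans":[0,-0.002,-0.0015]},{"trans":[0,-0.0038,-0.0015]},{"trans":[0,-0.0038,-0.0015]},{"trans":[0,-0.0038,-0.0015]}]' 0.077 30
python3 nudge.py '[{"trans":[-0.01,0,0]},{"trans":[-0.025,0,0]},{"trans":[-0.04,0,0]},{"trans":[-0.055,0,0]},{"trans":[-0.07,0,0]},{"trans":[-0.085,0,0]},{"trans":[-0.1,0,0]},{"trans":[-0.11,0,0]}]'
python3 nudge.py '[{"trans":[-0.01,0,0]},{"trans":[-0.018,0,0]},{"trans":[-0.024,0,0]},{"trans":[-0.028,0,0]},{"trans":[-0.028,0,0]},{"trans":[-0.028,0,0]}]'
python3 - <<'E'
from h import *
from workcell import env
psi=.217;yc=np.array([np.sin(psi),np.cos(psi),0]);xc=np.array([np.cos(psi),-np.sin(psi),0]);O=np.array([.5303,.3143,.07])
s=env.get_state();d=s['tcp_pos']-O;print('tcp',d@xc,d@yc,d[2]+.07,s['wrist_force'])
shot(env,'wrist','w3');shot(env,'scene','s3');shot(env,'top','t3')
a=cv2.imread('pics/w3.png');S=proj('s3',O+yc*-.07).astype(int);T=proj('t3',O+yc*-.03).astype(int);print(S,T,proj('w3',O+yc*-.071))
b=cv2.imread('pics/s3.png')[S[1]-25:S[1]+25,S[0]-60:S[0]+20];c=cv2.imread('pics/t3.png')[T[1]-25:T[1]+25,T[0]-40:T[0]+40]
o=np.zeros((600,640,3),np.uint8);o[:400]=a;o[400:,:320]=cv2.resize(b,(320,200),interpolation=2);o[400:,320:]=cv2.resize(c,(320,200),interpolation=2)
cv2.imwrite('pics/c3.png',o)
E
```

```text
clock: 9.72
tcp_pos: [0.5311, 0.421, 0.0694]
orientation: [0.0, 0.779, 0.626, 0.0]
wrist_force: [-0.0, 0.3, -0.2]
finger_gap: 0.077
grip_force: 0.0
clock: 10.72
tcp_pos: [0.507, 0.3123, 0.0692]
orientation: [0.0, 0.78, 0.626, -0.0]
wrist_force: [0.4, 1.2, 0.9]
finger_gap: 0.077
grip_force: 0.6
clock: 11.48
tcp_pos: [0.5012, 0.2861, 0.0691]
orientation: [0.0, 0.78, 0.626, -0.0]
wrist_force: [0.7, -0.2, -0.1]
finger_gap: 0.0769
grip_force: 0.0
tcp -0.02230468878325642 -0.03380940667923269 0.06912282935881478 [ 0.74705475 -0.16330779 -0.0700974 ]
[308 236] [272 236] [362.37294236 338.82585345]
```

View pics/c3.png

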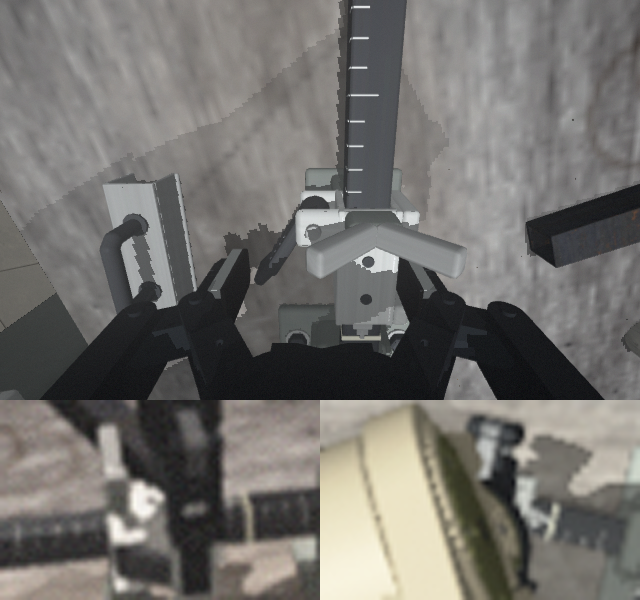

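The leg has moved. The pointer and the line both appear near wrist (361,336), so I'll enlarge that area.

```bash
python3 - <<'E'
from h import *
psi=.217;yc=np.array([np.sin(psi),np.cos(psi),0]);xc=np.array([np.cos(psi),-np.sin(psi),0]);O=np.array([.5303,.3143,.07])
a=cv2.resize(cv2.imread('pics/w3.png')[295:350,320:400],None,fx=6,fy=6,interpolation=2)
b=cv2.resize(cv2.imread('pics/t3.png')[220:252,270:310],None,fx=7,fy=7,interpolation=2);c=cv2.resize(cv2.imread('pics/s3.png')[220:255,275:325],None,fx=6,fy=6,interpolation=2)
o=np.zeros((560,790,3),np.uint8);o[:330,:480]=a;o[:224,480:760]=b;o[335:335+210,:300]=c;cv2.imwrite('pics/c4.png',o)
for y in(-.075,-.073,-.071,-.069,-.067,-.065):print(y,[np.round(((proj(f,O+yc*y+[0,0,.0005])-[x,yy]+.5)*k),0) for f,x,yy,k in(('w3',320,295,6),('t3',270,220,7),('s3',275,220,6))])
E
```

```text
-0.075 [array([256., 306.]), array([154., 148.]), array([218., 100.])]
-0.073 [array([257., 288.]), array([148., 147.]), array([212., 101.])]
-0.071 [array([258., 270.]), array([142., 145.]), array([207., 101.])]
-0.069 [array([259., 252.]), array([136., 144.]), array([201., 102.])]
-0.067 [array([260., 234.]), array([130., 143.]), array([195., 102.])]
-0.065 [array([261., 216.]), array([124., 141.]), array([190., 103.])]
```

View pics/c4.png

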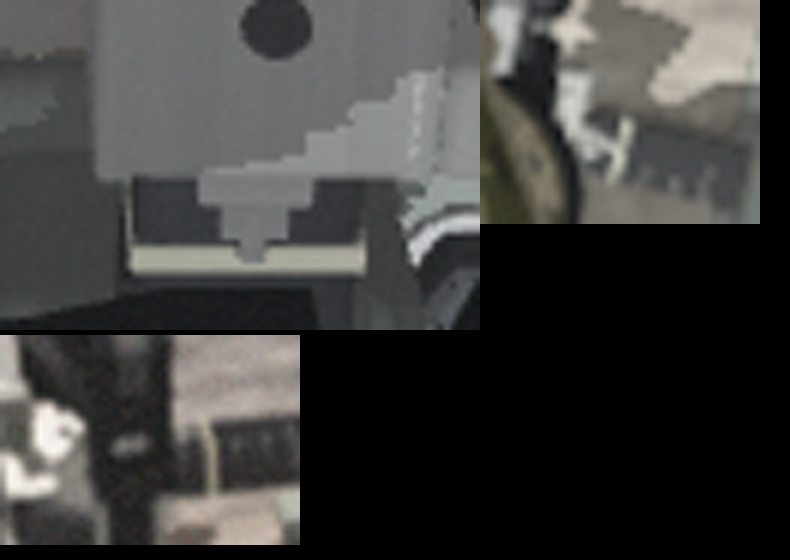

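The tip sits on the line: crop row 262, with the line's middle at row 259. I'll close in stages, shifting towards +x.

```bash
cat > st.py <<'E'
from h import *
from workcell import env
psi=.217;yc=np.array([np.sin(psi),np.cos(psi),0]);xc=np.array([np.cos(psi),-np.sin(psi),0]);O=np.array([.5303,.3143,.07])
s=env.get_state();d=s['tcp_pos']-O;w=np.array(s['wrist_force']);print('x %.4f y %.4f'%(d@xc,d@yc),'fx %.1f fy %.1f'%(w@xc,w@yc),s['finger_gap'],s['grip_force'])
E
python3 nudge.py '[{"trans":[0,0.001,0]},{"trans":[0,0.0026,0]},{"trans":[0,0.0026,0]},{"trans":[0,0.0026,0]}]' 0.068 40 >/dev/null; python3 st.py
python3 nudge.py '[{"trans":[0,0.001,0]},{"trans":[0,0.002,0]},{"trans":[0,0.002,0]},{"trans":[0,0.002,0]}]' 0.064 40 >/dev/null; python3 st.py
```

```text
x -0.0213 y -0.0341 fx -5.0 fy -0.4 0.06822704819147705 3.7411054596304893
x -0.0195 y -0.0341 fx -7.0 fy -1.7 0.0645529506230079 4.9453862314112484
```

```bash
cat > tr.py <<'E'
from h import *
from workcell import env
import sys
fn=sys.argv[1]; shot(env,'wrist',fn)
k=4;A,B=[cv2.resize(cv2.imread(f'pics/{f}.png',0),None,fx=k,fy=k,interpolation=cv2.INTER_CUBIC) for f in('w3',fn)]
def m(x0,x1,y0,y1,sx=22,sy=12):
    t=A[y0*k:y1*k,x0*k:x1*k];R=B[(y0-sy)*k:min(y1+sy,400)*k,(x0-sx)*k:(x1+sx)*k]
    r=cv2.matchTemplate(R,t,cv2.TM_CCOEFF_NORMED);_,v,_,p=cv2.minMaxLoc(r);return p[0]/k-sx,p[1]/k-sy,round(v,3)
L=m(355,370,290,310);W=m(338,384,330,343)
print('leg',L,'line',W,'leg moved to head mm ~',(L[1]*1.08-W[1])/1.5)
E
python3 tr.py w4; python3 st.py
```

```text
leg (-6.0, -1.75, 0.992) line (-5.25, -0.75, 0.978) leg moved to head mm ~ -0.7600000000000001
x -0.0196 y -0.0342 fx -6.4 fy -1.3 0.06389723823158418 4.940602059359662
```

```bash

python3 nudge.py '[{"trans":[0,0.001,0]},{"trans":[0,0.002,0]},{"trans":[0,0.002,0]},{"trans":[0,0.002,0]}]' 0.060 50 >/dev/null; python3 st.py; python3 tr.py w5
```

```text
x -0.0172 y -0.0341 fx -4.2 fy -0.9 0.06007778709965641 2.739776596426964
leg (-10.75, -1.25, 0.993) line (-9.75, -0.5, 0.972) leg moved to head mm ~ -0.5666666666666668
```

```bash

python3 nudge.py '[{"trans":[0,0.001,0]},{"trans":[0,0.002,0]},{"trans":[0,0.0025,0]},{"trans":[0,0.0025,0]}]' 0.055 50 >/dev/null; python3 st.py; python3 tr.py w6
```

```text
x -0.0135 y -0.0336 fx -3.5 fy 0.2 0.055123217530094026 1.570692015811801
leg (-18.75, -1.5, 0.993) line (-16.75, 0.25, 0.965) leg moved to head mm ~ -1.2466666666666668
```

```bash

python3 nudge.py '[{"trans":[-0.0005,0.0005,0]},{"trans":[-0.001,0.001,0]},{"trans":[-0.001,0.002,0]},{"trans":[-0.001,0.002,0]}]' 0.051 60 >/dev/null; python3 st.py; python3 tr.py w7
```

```text
x -0.0126 y -0.0343 fx -7.1 fy 2.8 0.05095039120124077 3.83530146908015
leg (-20.5, -1.5, 0.991) line (-18.5, -0.5, 0.972) leg moved to head mm ~ -0.7466666666666667
```

```bash
sed -i 's/sx=22/sx=40/' tr.py
python3 nudge.py '[{"trans":[0,0.001,0]},{"trans":[0,0.002,0]},{"trans":[0,0.002,0]},{"trans":[0,0.002,0]},{"trans":[0,0.002,0]},{"trans":[0,0.002,0]}]' 0.040 70 >/dev/null; python3 st.py; python3 tr.py w8
```

```text
x -0.0102 y -0.0332 fx -7.1 fy 5.3 0.04444261776793937 73.32542557905981
leg (-25.75, -3.0, 0.994) line (-23.25, -0.25, 0.949) leg moved to head mm ~ -1.9933333333333334
```

```bash
python3 - <<'E'
from h import *
psi=.217;yc=np.array([np.sin(psi),np.cos(psi),0])
def y(fn,uv,z):return 1000*atz(fn,np.array(uv,float),z)@yc
L0=y('w3',(362.5,300),.077);W0=y('w3',(361,338),.07)
for fn,L,W in(('w4',(-6,-1.75),(-5.25,-.75)),('w5',(-10.75,-1.25),(-9.75,-.5)),('w6',(-18.75,-1.5),(-16.75,.25)),('w7',(-20.5,-1.5),(-18.5,-.5)),('w8',(-25.75,-3),(-23.25,-.25))):
    print(fn,y(fn,(362.5+L[0],300+L[1]),.077)-L0,y(fn,(361+W[0],338+W[1]),.07)-W0)
print('w3 tip-line',y('w3',(320+252/6-.5,295+262/6-.5),.0705)-y('w3',(320+252/6-.5,295+259/6-.5),.07), y('w3',(361,320),.0705)-y('w3',(361,320),.07))
b=cv2.imread('pics/w8.png',0)
print(b[322:346,330:350:4]);print(b[322:346,[334,336,338,340]].shape)
for c in(325,328,331,334,337,340,343,346,349,352):print(c,b[318:348,c])
E
python3 st.py
```

```text
w4 0.6163651617155779 0.10365279204575018
w5 0.4746322356987207 0.1119941194135663
w6 1.0769101530224248 0.10678827773358535
w7 0.411989096517118 -0.026859214026330847
w8 1.5757854609745436 0.005138860905901765
w3 tip-line 0.16048855398719297 0.4434055963330934
[[120 119 119 119 120]
 [121 121 121 119 119]
 [122 122 121 123 122]
 [120 122 120 122 122]
 [ 95 112 114 116 100]
 [ 57 114 115 114  54]
 [ 56 114 120 113  55]
 [ 55 113 112 112  55]
 [ 57 114 114 113  55]
 [ 56 115 114 112  55]
 [ 57  58 116  67  55]
 [ 56  57 116  55  55]
 [ 58  57 116  52  55]
 [ 79  80 119  74  81]
 [152 152 144 152 151]
 [163 163 164 164 163]
 [164 166 164 164 164]
 [157 159 158 159 157]
 [ 54  78  78  78  78]
 [ 54  54  52  53  55]
 [ 54  55  55  52  51]
 [ 55  54  54  49  31]
 [ 52  53  50  29  29]
 [ 55  46  28  31  28]]
(24, 4)
325 [104 105 106 117  95  56  58  60  57  57  57  57  58  60  57  57  58  81
 151 164 162 157  55  56  55  54  55  56  56  45]
328 [106 106 107 118  94  57  58  57  59  55  55  57  57  57  57  55  57  83
 150 162 162 158  52  54  53  55  54  52  51  28]
331 [108 107 105 104 11
[... 365 characters left out ...]
8 107 105 105 120 120 123 123 113 111 113 112 115 114  97  96  97 110
 151 164 164 159  78  54  54  52  40  25  26  25]
343 [107 109 106 107 118 121 122 122 117 113 112 113 115 110  68  54  56  75
 151 163 163 158  77  53  55  51  27  26  26  26]
346 [108 108 108 105 120 119 122 122 100  54  55  55  55  55  55  55  55  81
 151 163 164 157  78  55  51  31  29  28  25  23]
349 [108 107 105  87  56  57  56  58  55  53  57  54  52  55  53  53  57  78
 151 163 164 159  80  54  51  26  28  26  27  26]
352 [107 107 105  85  55  53  55  50  54  55  54  52  54  53  52  53  55  79
 153 166 165 159  78  51  49  27  24  26  25  26]
x -0.0102 y -0.0332 fx -7.0 fy 5.1 0.04419750567767661 73.32600738854126
```

```bash

python3 nudge.py '[{},{},{},{}]' 0.040 95 >/dev/null; python3 st.py; python3 tr.py w9
python3 - <<'E'
from h import *
from workcell import env
# lever seen past the finger? grey rows of the gap between sleeve side and lever, above z=.07, at leg y +10
psi=.217;yc=np.array([np.sin(psi),np.cos(psi),0]);xc=np.array([np.cos(psi),-np.sin(psi),0]);O=np.array([.5303,.3143,.07])
im=cv2.imread('pics/w9.png',0)
for ly in(.012,.008,.004,0):
    print(ly,[int(im[tuple(np.round(proj('w9',O+xc*x+yc*(-.027+ly))).astype(int)[::-1])]) for x in np.arange(-.05,.0,.002)])
E
```

```text
x -0.0099 y -0.0333 fx -6.4 fy 3.7 0.042866494709600064 97.60464336723089
leg (-26.5, -3.5, 0.991) line (-23.75, -0.75, 0.949) leg moved to head mm ~ -2.02
0.012 [71, 76, 79, 78, 76, 72, 78, 82, 119, 118, 107, 108, 116, 128, 142, 141, 143, 145, 142, 141, 143, 145, 145, 144, 146]
0.008 [68, 75, 76, 77, 81, 66, 46, 84, 140, 146, 157, 158, 145, 144, 144, 144, 143, 144, 145, 145, 147, 134, 208, 217, 217]
0.004 [70, 75, 76, 75, 43, 42, 85, 100, 136, 147, 159, 157, 143, 145, 145, 143, 145, 147, 117, 115, 117, 114, 113, 115, 80]
0 [69, 70, 75, 42, 44, 43, 98, 98, 87, 140, 165, 156, 145, 149, 119, 100, 103, 103, 113, 114, 115, 112, 112, 115, 115]
```

```bash
python3 -c "
from workcell import env
print(env.hand_in())"
```

```text
the job is handed in; nothing more can be done
None
```

The job is handed in, verdict not shown: the cover stands on the bench clear of the cradle, and the pointer is about 2 mm from the line by camera measurement (5 mm allowed). The lever is shut, judging by grip force and finger opening, and the gripper still holds leg and lever at about 97 N.

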